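# Set the stop pin in the drilling plate

## Robot

A 6-joint arm with a two-finger parallel gripper is mounted at the origin on the work surface. World frame = base frame: x ahead of the robot, y to its left, z up, the work surface at z = 0. Lengths are in mm, angles in rad, forces in N, time in s.
With the tool pointing down it reaches from about 250 to 725 mm from the base axis. Payload 4 kg.
Tool frame: the origin (TCP) lies on the centre line of the jaws, within the pads' length; the fingertips stand 25 mm ahead of it and the grasp point (between the pads) lies 6 mm ahead of it (tip_extent is the distance from the TCP to the fingertips, in mm); z points along the fingers, y is the line along which they close (so a half turn about z gives the same grasp; the last joint's range is limited). The gripper opens to 85 mm and grips with 20 to 120 N. Pads are 22 mm wide; open, the fingers measure 114 mm over their backs; the gripper's body (76 mm by 85 mm) begins 54 mm behind the grasp point. The pads swing forward as they close: fully open they stand 13 mm farther back than shut.
Start: joints at [-1.201, 0.241, 0.005, 1.335, 0, 1.571], TCP at [180.713, -466.2, 256.306] pointing down, gripper open.
Joint ranges: [-2.72, 2.72], [-1.05, 1.87], [-1.09, 1.28], [-1.99, 2.15], [-1.42, 1.44], [-3.14, 3.14]. Speed limits (rad/s): [2.79, 2.79, 3.14, 3.14, 3.14, 3.14].

## Interface

Orientations are given as a unit quaternion [x, y, z, w].
In Python, from station import get_state, camera, camera_info, job_done, recognise, tip_extent gives the robot as it stands.
- The arm moves only by the shell command python3 -m jog 'ROWS'. ROWS is JSON, a list of rows, each an object of numbers: "rx", "ry", "rz": the turn, a rotation vector about the tool's x, y, z in degrees; "x", "y", "z": the shift along the tool's x, y, z in cm; "fingers": the opening, from -1 (shut) to 1 (fully open). In form: [{"rx": .., "ry": .., "rz": .., "x": .., "y": .., "z": .., "fingers": ..}, ...]. A call has 1 to 5 rows; each row is the pose to reach, as a shift and turn from the pose commanded when the call began, along the tool's axes at that moment; what a row does not reach only later rows make up. A row lasts 1/10 s, in which the tool goes at most 50 mm and 8.59 degrees, less where a joint would pass 70% of its speed; a pose out of reach is approached as far as the arm can. A call with a gripper value outside its range is refused whole. The fingers move at their own pace and stop on an object; the grip force is fixed at half the most. Time passes only in rows, so rows that repeat a pose let the fingers close. It gives the time, the measured TCP pose, the force, the opening and the grip force at its end, in the units of the state.
- get_state(): the state, without advancing time (a new reading comes with each control period).
- camera(name): name is "scene" or "side" or "wrist"; returns (picture, depth): 400x640x3 uint8, red, green, blue; 400x640 float32, mm along the optical axis (not along the pixel's ray), 0 where there is no reading.
- camera_info(name): a dict with "vertical_fov" (degrees; the focal length in pixels is half the picture's height over the tangent of half this angle, whatever the lens; pixels are square), "cx", "cy" (the principal point, pixels), "rvec" (rotation vector, rad) and "tvec" (3), from world to camera coordinates, as OpenCV has them; the wrist camera has in their place "hand_eye" (4x4, takes a point from camera to tool coordinates, whose origin is the TCP and whose axes are the flange's). Camera axes: x right, y down, z forward; pixel columns grow to the right and rows downward; lengths in mm; the calibration is good to about 2 mm. A picture is of the moment at which its call begins: read the wrist's pose just before it. camera_info takes no time and is no camera call.
- job_done(): hands the job in; it is judged then, once.
Trained networks look in the newest picture that a camera, given by its name, has taken for a name from the list of things; names that differ only in an ending like _2 or _b are one class to them, and where a whole thing is asked for, a point or a joint stands for the part that bears it (a point fixed in the world has none). Each returns a list of dicts, best first, with "conf" (0 to 1); they miss things now and then, are a little off and sometimes report something else, mostly with a low value. They report only what shows in the picture. A call takes as long as a camera call. They do not tell look-alikes from the thing itself.
- recognise(camera, thing): "centre" ([x, y, z] in mm, in world coordinates, good to about 4 mm: the middle of the surface that is visible of it).
The state is a dict: "time": time; "joint_positions": joint angles; "joint_velocities": joint speeds; "tau": joint torques, N m; "position": TCP position; "eef_rot": TCP orientation; "wrist_force": force on the tool from outside, world axes, zero at the start; "ft_torque": the same for the moment, N m; "gripper_width": finger opening in mm; "grip_force": force on a finger pad.
Only numpy, scipy, OpenCV 4.12 (cv2) and the standard library are available. Lean on these libraries where they do the work, as an engineer would, in place of code of your own. Each camera call takes 0.05 s, during which the arm holds its last target. There are 200 camera calls.

## Task

Lift the steel stop pin out of its wooden block, rest its nose on the clear face of the aluminium plate and, pressing only lightly, slide it along the plate's long centre line until it drops into the blind hole. Then push it gently down until its collar sits flush on the plate, and let go, leaving it upright. Do not force or jab it against the plate, and leave the other things on the bench where they are.

Things in the scene. Friction and masses are not known exactly. Their poses are not given: they have to be found in the camera images.
- pin: steel stop pin, 64 mm long, about 100 g, upright in the wooden block, shank loose in its hole, collar on its top. Origin at the nose tip (lowest point), z up along the pin. From there up: tapered nose, 4.4 mm across at the tip, 10 mm from 5 mm up; round shank 10 mm across to 18 mm; round collar 22 mm across from 18 to 22 mm; square head from 22 to 64 mm
- pin_head (a point): the middle of the pin's dark square head, on the pin's axis, 43 mm above the nose tip: where to grip. The head is 15 x 15 x 42 mm, its sides square to the pin's x and y
- holder: fixed pale wooden block 70 x 70 x 45 mm with one hole in the middle of its top, 12 mm across and 25 mm deep, in which the pin stands. Origin under its centre, z up
- plate: fixed fixture: dark wooden board 110 (x) x 230 (y) x 18 mm on the bench, with a flat bare aluminium plate 90 (x) x 200 (y) x 25 mm centred on it. Origin under the board's centre; y runs along the plate's length, z up, the plate's face is at z = 43 mm. Corner screw heads and round dark stains on it are flush, not holes. More than 30 N from the pin spoils the plate
- plate_face (a point): the middle of the plate's upper face, NOT the hole. The one blind hole, 11 mm across, 1 mm chamfer, 20 mm deep, lies among flat stains of its size on the long centre line through this point, at most 30 mm from it either way; where is not given and differs every time. With the collar flush the nose is 18 mm below the face
- paint_tin: small paint tin, 56 mm across and 60 mm high; origin under its centre; a bystander
- screwdriver: screwdriver lying flat, black handle; a bystander
- offcut: strip of pale wood 30 x 160 x 12 mm lying flat; origin under its centre; a bystander
- tub: small grey plastic tub, 70 mm across and 50 mm high, open; origin under its centre; a bystander
Things that resemble listed ones, but are neither listed nor needed, are in the scene too. What is meant by the pin is not blue or yellow, and is the smaller of those in its own colour.

How it is judged:
By the outcome, as a careful person would: the job done as asked, in the order asked, and still so for the second after the job is handed in, with the robot touching nothing.
It also fails if it takes over 72 s, if anything falls off the work surface, if the arm or the gripper's body presses on something with over 40 N, if the wrist force passes 120 N, or if a joint passes its speed limit or range.

## Working session

There is one attempt and no reset: what is moved stays moved. The work goes in short steps, Python scripts to look and compute and a shell command to move; the robot and the scene stay as the last step left them, time stands still between calls to the robot, and variables do not carry over. Pictures are saved under pics/ and viewed, at most 10 in all, crops included, and the job is handed in when it is done.

```bash
ls; mkdir -p pics
cat > h.py <<'E'
import numpy as np, cv2
from scipy.spatial.transform import Rotation as R
from station import *
def K(n):
    i=camera_info(n); f=200/np.tan(np.radians(i["vertical_fov"])/2); return f,i["cx"],i["cy"],i
def T(n,s=None):
    f,cx,cy,i=K(n)
    M=np.eye(4)
    if "hand_eye" in i:
        s=s or get_state(); M[:3,:3]=R.from_quat(s["eef_rot"]).as_matrix(); M[:3,3]=s["position"]
        return M@np.array(i["hand_eye"])
    M[:3,:3]=R.from_rotvec(np.ravel(i["rvec"])).as_matrix(); M[:3,3]=np.ravel(i["tvec"])
    return np.linalg.inv(M)
def cloud(n,d,s=None):
    f,cx,cy,_=K(n); v,u=np.mgrid[:400,:640]
    P=np.stack([(u-cx)/f*d,(v-cy)/f*d,d],-1); M=T(n,s)
    return P@M[:3,:3].T+M[:3,3]
E
python3 - <<'E'
from h import *
s=get_state();print(s)
for n in("scene","side"):
    p,d=camera(n);cv2.imwrite(f"pics/{n}0.png",p[:,:,::-1]);np.save(f"{n}.npy",d)
    print(n,K(n)[3])
    for t in("pin","pin_head","holder","plate","paint_tin","screwdriver","offcut","tub"):
        print(t,[(np.round(r["centre"]),round(r["conf"],2)) for r in recognise(n,t)])
E
```

```text
pics
{'time': 0.0, 'joint_positions': array([-1.20102985e+00,  2.41438348e-01,  3.74448970e-03,  1.33520172e+00,
       -6.52005337e-06,  1.57082519e+00]), 'joint_velocities': array([-0.00012968,  0.00086078,  0.00012279,  0.00034391,  0.00069786,
       -0.00054324]), 'tau': array([-1.63878130e-04, -3.72314429e+01,  2.52409887e+01,  1.69825897e-02,
        6.70770396e-05, -1.82979925e-06]), 'position': array([ 180.49080008, -465.67412665,  255.40796602]), 'eef_rot': array([ 9.82959832e-01,  1.83817481e-01, -1.96173406e-04, -1.03113296e-03]), 'wrist_force': array([-0.25004346, -0.37635229,  0.25943272]), 'ft_torque': array([-0.01242372,  0.07357233, -0.03832546]), 'grip_force': 0.0, 'gripper_width': 85.61963585874634}
scene {'vertical_fov': 47.27989036194693, 'cx': 320.95651707763125, 'cy': 196.15665847898669, 'rvec': array([ 1.73228441,  1.5710771 , -0.79351698]), 'tvec': array([ -48.17820316, -280.77657995, 1560.71669272])}
pin [(array([497.,  55.,  55.]), 0.87), (array([447., 147.,  64.]), 0.63), (array([536., 144.,  69.]), 0.51), (array([563., 236.,  42.]), 0.5)]
pin_head [(array
[... 487 characters left out ...]
': 313.29075471576755, 'cy': 202.27498243197496, 'rvec': array([ 2.12663259, -0.04404065,  0.01545046]), 'tvec': array([-549.85943617,   51.23744138, 1081.6659871 ])}
pin [(array([532., 141.,  69.]), 0.54), (array([494.,  47.,  54.]), 0.48), (array([438., 145.,  54.]), 0.46)]
pin_head [(array([494.,  47.,  58.]), 0.48), (array([438., 143.,  56.]), 0.46), (array([531., 142.,  70.]), 0.43), (array([ 365., -345.,   13.]), 0.39)]
holder [(array([541., 118.,  37.]), 0.95)]
plate [(array([ 575., -225.,   46.]), 0.66)]
paint_tin [(array([586., 375.,  38.]), 0.75)]
screwdriver [(array([775.,  35.,  13.]), 0.56)]
offcut [(array([ 365., -347.,   12.]), 0.92)]
tub [(array([ 624., -376.,   29.]), 0.61)]
```

View pics/scene0.png

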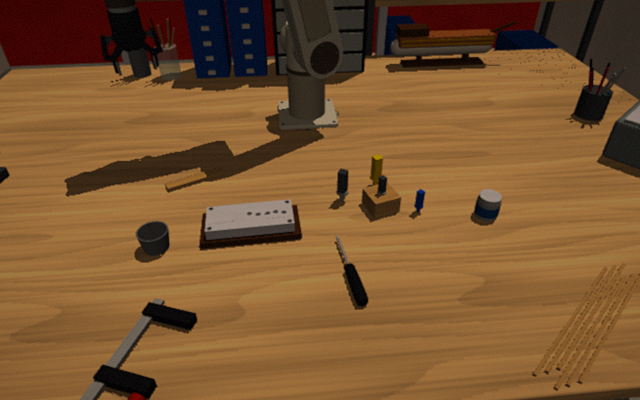

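View pics/side0.png

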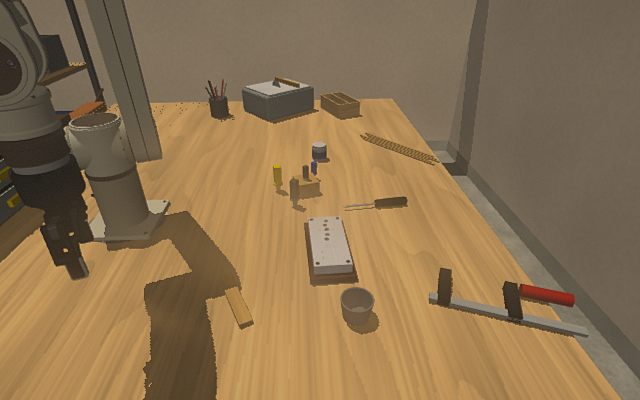

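The scene view shows the target as the small dark pin in the pale block at (382,184). The larger dark lookalike at (342,182), the yellow one at (377,168) and the blue one at (420,200) stand on the bench. The plate is at (250,220), with four or five dark dots on its centre line at (250–285,212). The side view agrees: block at (306,183), plate at (330,245).

```bash
cat >> h.py <<'E'
def go(target,yaw=None):
    """shift (cm) along present tool axes to reach world target; turn about tool z (deg) so tool y has world yaw"""
    s=get_state();m=R.from_quat(s["eef_rot"]);print("pos",np.round(s["position"],1),"t",round(s["time"],1),"F",np.round(s["wrist_force"],1),"w",round(s["gripper_width"],1))
    print("shift cm",np.round(m.inv().apply(np.array(target)-s["position"])/10,2))
    y=m.as_matrix()[:,1];a=np.degrees(np.arctan2(y[1],y[0]));z=m.as_matrix()[:,2];print("tool y yaw",round(a,2),"tool z",np.round(z,4))
    if yaw is not None: print("rz",round((-(yaw-a)+90)%180-90,2))
E
python3 - <<'E'
from h import *
print(np.round(camera_info("wrist")["hand_eye"],3), K("wrist")[:3],tip_extent)
go([560,-180,300])
d=np.load("scene.npy");P=cloud("scene",d)
def box(m,n):
    q=P[m];r=cv2.minAreaRect(q[:,:2].astype(np.float32));print(n,len(q),r,np.median(q[:,2]))
near=lambda x,y,r:np.hypot(P[...,0]-x,P[...,1]-y)<r
box(near(610,-180,150)&(P[...,2]>36)&(P[...,2]<50),"plate")
box(near(545,143,60)&(P[...,2]>40)&(P[...,2]<49)&(P[...,0]>495),"holder")
box(near(540,143,30)&(P[...,2]>80),"head")
E
```

```text
[[-1.00000e-03 -9.56000e-01 -2.93000e-01  7.52180e+01]
 [ 1.00000e+00 -0.00000e+00 -2.00000e-03  2.44000e-01]
 [ 2.00000e-03 -2.93000e-01  9.56000e-01 -1.18097e+02]
 [ 0.00000e+00  0.00000e+00  0.00000e+00  1.00000e+00]] (np.float64(301.6531661966681), 317.6443126366582, 199.23557288481712) 25.0
pos [ 180.7 -466.2  256.3] t 0.9 F [-0.1 -0.1  0.1] w 85.4
shift cm [ 45.71 -12.98  -4.37]
tool y yaw -68.81 tool z [-0. -0. -1.]
plate 2233 ((581.0265502929688, -174.72830200195312), (96.23545837402344, 200.1111602783203), 2.8850722312927246) 40.65319950973162
holder 415 ((530.82958984375, 145.3858184814453), (74.0589370727539, 71.94210815429688), 17.022062301635742) 42.5474785730147
head 45 ((530.599365234375, 146.0247039794922), (16.142719268798828, 15.225656509399414), 33.53623580932617) 86.90799985303875
```

```bash
python3 -m jog '[{"x":5,"y":-1.4},{"x":10,"y":-2.8},{"x":15,"y":-4.2},{"x":20,"y":-5.6},{"x":25,"y":-7}]' | tail -3;  python3 -m jog '[{"x":5,"y":-1.4},{"x":10,"y":-2.8},{"x":15,"y":-4.2},{"x":20,"y":-6,"z":1},{"x":22.6,"y":-6.8,"z":2}]' | tail -3
python3 - <<'E'
from h import *
go([581,-175,230])
s=get_state();p,d=camera("wrist");cv2.imwrite("pics/w1.png",p[:,:,::-1]);np.savez("w1.npz",p=p,d=d,s=np.array(s,dtype=object))
go([581,-175,230])
E
```

```text
pos [ 180.7 -466.2  256.3] t 0.9 F [-0.1 -0.1  0.1] w 85.4
shift cm [ 47.85 -12.69   2.63]
tool y yaw -68.81 tool z [-0. -0. -1.]
pos [ 180.7 -466.2  256.3] t 0.9 F [-0.4 -0.5 -0.9] w 85.4
shift cm [ 47.85 -12.68   2.63]
tool y yaw -68.81 tool z [ 0. -0. -1.]validation failed for argument at $[0]...
validation failed for argument at $[0]...
```

View pics/w1.png

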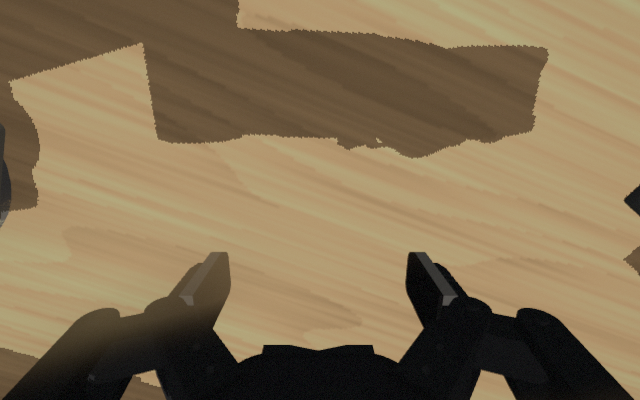

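The arm did not move, because rows need all seven keys. The wrist picture shows bare bench, with the fingers at (210,270) and (425,270).

```bash
python3 -m jog '[{"rx":0,"ry":0,"rz":0,"x":5,"y":-1.3,"z":0,"fingers":1},{"rx":0,"ry":0,"rz":0,"x":9.5,"y":-2.5,"z":0,"fingers":1},{"rx":0,"ry":0,"rz":0,"x":14,"y":-3.7,"z":0,"fingers":1},{"rx":0,"ry":0,"rz":0,"x":18.5,"y":-4.9,"z":0,"fingers":1},{"rx":0,"ry":0,"rz":0,"x":23,"y":-6,"z":0,"fingers":1}]';  python3 -m jog '[{"rx":0,"ry":0,"rz":0,"x":5,"y":-1.4,"z":0,"fingers":1},{"rx":0,"ry":0,"rz":0,"x":9.5,"y":-2.7,"z":0,"fingers":1},{"rx":0,"ry":0,"rz":0,"x":14,"y":-4,"z":0,"fingers":1},{"rx":0,"ry":0,"rz":0,"x":18.5,"y":-5.3,"z":0,"fingers":1},{"rx":0,"ry":0,"rz":0,"x":23,"y":-6.6,"z":0,"fingers":1}]'
python3 - <<'E'
from h import *
go([581,-175,256])
s=get_state();p,d=camera("wrist");cv2.imwrite("pics/w2.png",p[:,:,::-1]);np.savez("w2.npz",p=p,d=d,s=np.array(s,dtype=object))
go([581,-175,256])
P=cloud("wrist",d,s)
m=(np.abs(P[...,2]-43)<5)&(np.hypot(P[...,0]-581,P[...,1]+175)<125)
q=P[m];print(cv2.minAreaRect(q[:,:2].astype(np.float32)),np.median(q[:,2]))
E
```

```text
time: 1.45
position: [374.7, -325.9, 256.5]
eef_rot: [0.983, 0.184, 0.0, 0.0]
wrist_force: [-0.3, -1.1, 0.5]
gripper_width: 84.8
grip_force: 0.0
time: 1.95
position: [565.5, -181.0, 256.3]
eef_rot: [0.983, 0.184, 0.0, 0.0]
wrist_force: [0.9, -0.4, 0.1]
gripper_width: 85.2
grip_force: 0.0
pos [ 565.5 -181.   256.3] t 1.9 F [ 0.9 -0.4  0.1] w 85.2
shift cm [ 1.67 -0.    0.03]
tool y yaw -68.8 tool z [ 2.e-04 -3.e-04 -1.e+00]
pos [ 570.8 -176.1  255.3] t 2.0 F [3.9 1.4 0.4] w 85.5
shift cm [ 0.99  0.27 -0.06]
tool y yaw -68.43 tool z [ 0.0043  0.0036 -1.    ]
((579.5758666992188, -172.62139892578125), (90.43704223632812, 200.51504516601562), 2.7610936164855957) 43.71834335487392
```

View pics/w2.png

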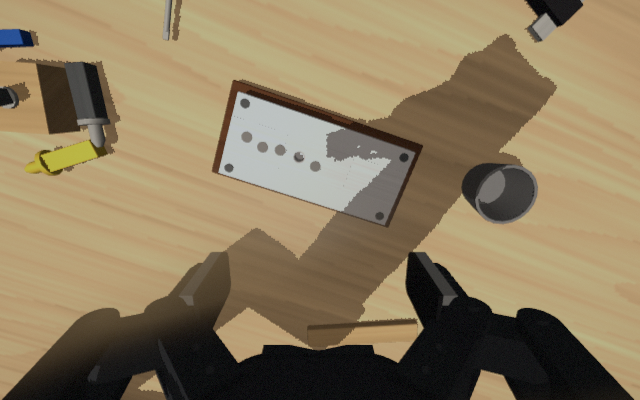

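The plate is seen from above. Four flush stains are at (247,137), (263,147), (280,150) and (315,166). The one at (299,157) has a bright crescent like a real hole. I'll check it with depth.

Run:
```python
from h import *
z=np.load("w2.npz",allow_pickle=True);s=z["s"].item();d=z["d"];P=cloud("wrist",d,s)
c=np.array([579.6,-172.6]);a=np.radians(2.76);ey=np.array([-np.sin(a),np.cos(a)]);ex=np.array([np.cos(a),np.sin(a)])
for u,v in((247,137),(263,147),(280,150),(299,157),(315,166)):
    q=P[v,u,:2]-c; print((u,v),"x",round(q@ex,1),"y",round(q@ey,1),"zmin",np.round(P[v-5:v+6,u-5:u+6,2].min(),1))
go([531,60,256])
```

```text
(247, 137) x 3.5 y 78.5 zmin 42.4
(263, 147) x -1.5 y 59.4 zmin 42.3
(280, 150) x 1.3 y 40.9 zmin 41.8
(299, 157) x -3.2 y 19.3 zmin 21.8
(315, 166) x -3.3 y -0.7 zmin 42.3
pos [ 570.8 -176.1  255.3] t 2.0 F [3.9 1.4 0.4] w 85.5
shift cm [  4.98 -23.42  -0.  ]
tool y yaw -68.43 tool z [ 0.0043  0.0036 -1.    ]
```

The hole is at plate y ≈ +19 mm: depth there goes down to 22 mm, and the stains are flat. On to the pin.

```bash
python3 -m jog '[{"rx":0,"ry":0,"rz":0,"x":1.1,"y":-4.5,"z":0,"fingers":1},{"rx":0,"ry":0,"rz":0,"x":2.2,"y":-9,"z":0,"fingers":1},{"rx":0,"ry":0,"rz":0,"x":3.3,"y":-13.5,"z":0,"fingers":0.5},{"rx":0,"ry":0,"rz":0,"x":4.4,"y":-18,"z":0,"fingers":0},{"rx":0,"ry":0,"rz":0,"x":5.4,"y":-22.3,"z":0,"fingers":0}]' | head -2;  python3 -m jog '[{"rx":0,"ry":0,"rz":0,"x":1,"y":-4.4,"z":0,"fingers":0},{"rx":0,"ry":0,"rz":0,"x":2,"y":-8.8,"z":0,"fingers":0},{"rx":0,"ry":0,"rz":0,"x":2,"y":-8.8,"z":0,"fingers":0},{"rx":0,"ry":0,"rz":0,"x":2,"y":-8.8,"z":0,"fingers":0},{"rx":0,"ry":0,"rz":0,"x":2,"y":-8.8,"z":0,"fingers":0}]'
python3 - <<'E'
from h import *
camera("wrist")
s=get_state();p,d=camera("wrist");cv2.imwrite("pics/w3.png",p[:,:,::-1]);np.savez("w3.npz",p=p,d=d,s=np.array(s,dtype=object))
go([531,146,256])
P=cloud("wrist",d,s)
n=np.hypot(P[...,0]-531,P[...,1]-146)
for nm,m in(("holder",(n<55)&(np.abs(P[...,2]-44)<4)),("head",(n<18)&(P[...,2]>85))):
    q=P[m];print(nm,len(q),cv2.minAreaRect(q[:,:2].astype(np.float32)),np.median(q[:,2]))
E
```

```text
time: 2.5
position: [533.3, 46.6, 256.3]
time: 3.0
position: [520.7, 133.4, 256.3]
eef_rot: [0.983, 0.183, -0.0, 0.0]
wrist_force: [-0.4, -0.2, -0.2]
gripper_width: 42.9
grip_force: 0.0
pos [520.9 132.8 256.3] t 3.1 F [0.5 0.8 0.4] w 42.8
shift cm [ 1.41 -0.87  0.03]
tool y yaw -68.94 tool z [-1.e-04 -3.e-04 -1.e+00]
holder 3573 ((528.225830078125, 148.46456909179688), (70.54090881347656, 70.2051773071289), 17.182586669921875) 45.64785400356158
head 10524 ((531.4484252929688, 146.33746337890625), (18.640989303588867, 35.850059509277344), 35.97176742553711) 314.1539872807143
```

View pics/w3.png

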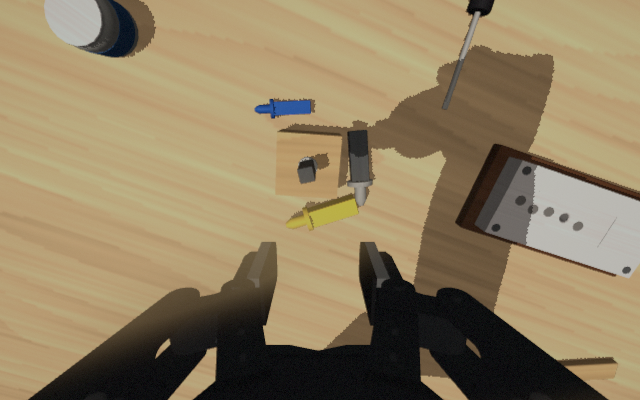

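The pin's head is at (307,168) in the block (310,162). The neighbours are blue (290,107), big dark (358,165) and yellow (325,213). Next I'll measure the head precisely, and the neighbours' heights.

Run:
```python
from h import *
z=np.load("w3.npz",allow_pickle=True);s=z["s"].item();d=z["d"];P=cloud("wrist",d,s)
n=np.hypot(P[...,0]-531,P[...,1]-146);Z=P[...,2]
for lo,hi in((88,96),(84,96),(55,96)):
    m=(n<22)&(Z>lo)&(Z<hi);q=P[m];print(lo,len(q),cv2.minAreaRect(q[:,:2].astype(np.float32)),np.median(q[:,2]))
for u,v in((357,135),(359,175),(361,200),(350,205),(300,222),(275,108),(300,107)): print((u,v),np.round(P[v,u],0))
a,b=150,185
print(np.round(Z[150:186:3,292:324:3]).astype(int))
im=cv2.resize(z["p"][120:230,250:390,::-1],None,fx=5,fy=5,interpolation=cv2.INTER_CUBIC);cv2.imwrite("pics/w3c.png",im)
```

```text
88 247 ((528.6126708984375, 148.438720703125), (15.426618576049805, 14.896327018737793), 32.89326858520508) 91.45620285010705
84 262 ((528.626953125, 148.4318389892578), (15.36809253692627, 14.998272895812988), 33.50021743774414) 91.39534401107537
55 348 ((528.626953125, 148.4318389892578), (15.36809253692627, 14.998272895812988), 33.50021743774414) 91.08347757199567
(357, 135) [578. 107.  23.]
(359, 175) [537.  87.  26.]
(361, 200) [509.  73.  25.]
(350, 205) [497.  82.  22.]
(300, 222) [455. 132.  24.]
(275, 108) [573. 205.  20.]
(300, 107) [584. 179.  17.]
[[ 46  46  46  45  45  44  46  46  46  46  46]
 [ 46  45  45  45  46  45  46  47  46  46  45]
 [ 46  46  46  46  46  46  47  44  45  45  46]
 [ 45  46  44  50  49  48  51  49  46  47  47]
 [ 46  46  45  54  58  64  67  52  45  47  46]
 [ 48  47  51  73  77  82  85  64  49  46  45]
 [ 46  45  88  90  91  91  91  76  50  46  46]
 [ 45  45  91  91  91  91  92  88 374  45  45]
 [ 46  46  91  92  92  92  92  91  46  45  46]
 [ 46  46  45  92  91  93  91  92  45  47  45]
 [ 46  45  45  93  91  93  91  92  46  45  46]
 [ 45  45  47  93  90  45  47  46  45  46  46]]
```

View pics/w3c.png

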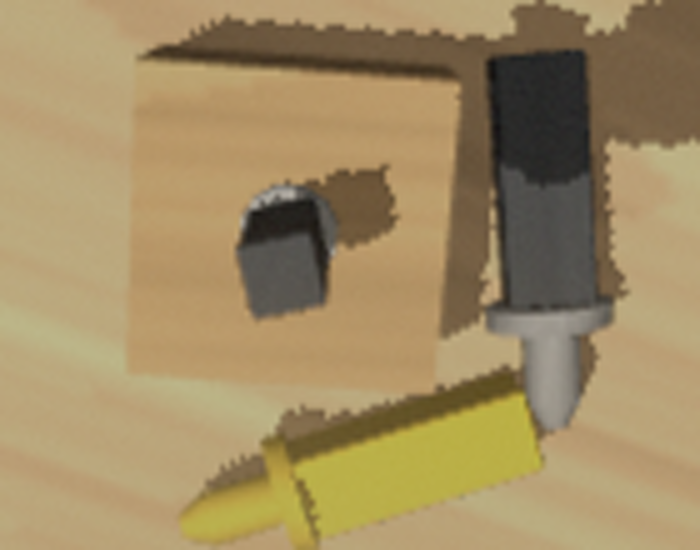

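```bash
python3 -m jog '[{"rx":0,"ry":0,"rz":-6,"x":0.6,"y":-0.6,"z":3.5,"fingers":0},{"rx":0,"ry":0,"rz":-12.4,"x":1.27,"y":-1.18,"z":7,"fingers":0},{"rx":0,"ry":0,"rz":-12.4,"x":1.27,"y":-1.18,"z":10.5,"fingers":0},{"rx":0,"ry":0,"rz":-12.4,"x":1.27,"y":-1.18,"z":13.5,"fingers":0},{"rx":0,"ry":0,"rz":-12.4,"x":1.27,"y":-1.18,"z":13.5,"fingers":0}]' | head -2
python3 - <<'E'
from h import *
camera("wrist");camera("wrist")
s=get_state();p,d=camera("wrist")
P=cloud("wrist",d,s);n=np.hypot(P[...,0]-528.5,P[...,1]-148.4);Z=P[...,2]
m=(n<14)&(Z>86)&(Z<96);q=P[m];print(len(q),cv2.minAreaRect(q[:,:2].astype(np.float32)),np.median(q[:,2]))
go([528.5,148.4,78],33.5)
E
```

```text
time: 3.6
position: [525.1, 147.5, 116.9]
782 ((528.98876953125, 148.483642578125), (15.831695556640625, 14.901082038879395), 33.564208984375) 91.36472899841534
pos [529.4 149.3 122.8] t 3.8 F [0.1 0.4 0.6] w 42.4
shift cm [-0.13  0.02  4.48]
tool y yaw -56.5 tool z [ 1.9e-03  6.0e-04 -1.0e+00]
rz -90.0
```

```bash
python3 -m jog '[{"rx":0,"ry":0,"rz":0,"x":-0.08,"y":0.02,"z":1.5,"fingers":0},{"rx":0,"ry":0,"rz":0,"x":-0.08,"y":0.02,"z":3,"fingers":0},{"rx":0,"ry":0,"rz":0,"x":-0.08,"y":0.02,"z":4,"fingers":0},{"rx":0,"ry":0,"rz":0,"x":-0.08,"y":0.02,"z":4.4,"fingers":0},{"rx":0,"ry":0,"rz":0,"x":-0.08,"y":0.02,"z":4.4,"fingers":0}]'; python3 -m jog '[{"rx":0,"ry":0,"rz":0,"x":0,"y":0,"z":0,"fingers":-0.3},{"rx":0,"ry":0,"rz":0,"x":0,"y":0,"z":0,"fingers":-0.6},{"rx":0,"ry":0,"rz":0,"x":0,"y":0,"z":0,"fingers":-0.8},{"rx":0,"ry":0,"rz":0,"x":0,"y":0,"z":0,"fingers":-0.9},{"rx":0,"ry":0,"rz":0,"x":0,"y":0,"z":0,"fingers":-1}]'
```

```text
time: 4.25
position: [528.1, 149.2, 77.8]
eef_rot: [0.957, 0.289, 0.0, 0.0]
wrist_force: [0.1, -0.3, 0.8]
gripper_width: 43.0
grip_force: 0.0
time: 4.75
position: [528.5, 149.3, 78.2]
eef_rot: [0.957, 0.289, 0.001, 0.0]
wrist_force: [0.6, -1.0, 5.6]
gripper_width: 14.5
grip_force: 58.7
```

```bash
python3 -m jog '[{"rx":0,"ry":0,"rz":0,"x":0,"y":0,"z":0,"fingers":-1},{"rx":0,"ry":0,"rz":0,"x":0,"y":0,"z":-0.5,"fingers":-1},{"rx":0,"ry":0,"rz":0,"x":0,"y":0,"z":-2,"fingers":-1},{"rx":0,"ry":0,"rz":0,"x":0,"y":0,"z":-4.5,"fingers":-1},{"rx":0,"ry":0,"rz":0,"x":0,"y":0,"z":-7.5,"fingers":-1}]'
python3 - <<'E'
from h import *
camera("side");camera("side");
a=np.radians(2.76);ey=np.array([-np.sin(a),np.cos(a)]);c=np.array([580,-173.5])
t=c-ey*10
print(t);go([*t,153]); p,d=camera("side");cv2.imwrite("pics/s2.png",cv2.resize(p[80:280,200:420,::-1],None,fx=3,fy=3))
E
```

```text
time: 5.25
position: [525.9, 149.0, 151.4]
eef_rot: [0.957, 0.289, -0.003, -0.0]
wrist_force: [1.5, 0.1, -1.3]
gripper_width: 14.0
grip_force: 59.4
[ 580.4815246  -183.48839998]
pos [529.8 150.1 156.1] t 5.3 F [ 0.6  0.2 -1.7] w 13.8
shift cm [-14.24  30.59   0.27]
tool y yaw -56.4 tool z [ 0.0062  0.0023 -1.    ]
```

View pics/s2.png

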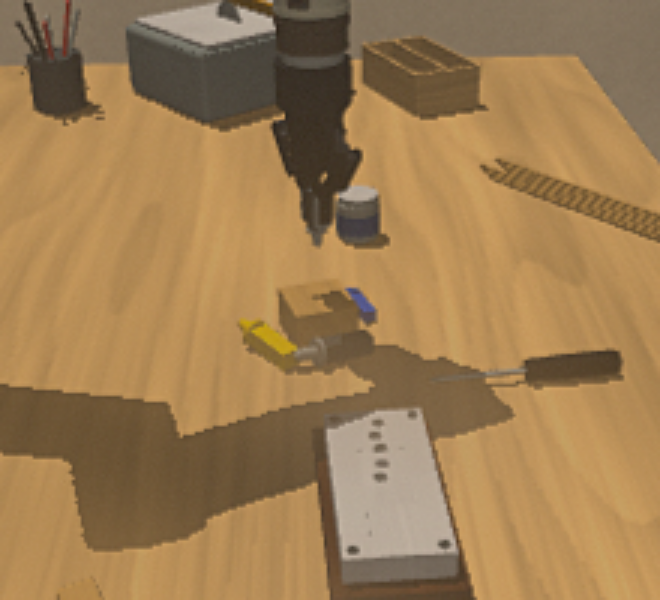

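The pin is lifted, nose at (318,240) in the crop, and the bench is otherwise undisturbed. Now over the plate, to a measuring position.

```bash
python3 -m jog '[{"rx":0,"ry":0,"rz":0,"x":-1,"y":2,"z":-2,"fingers":-1},{"rx":0,"ry":0,"rz":0,"x":-2.7,"y":6,"z":-5,"fingers":-1},{"rx":0,"ry":0,"rz":0,"x":-4.5,"y":10,"z":-5,"fingers":-1},{"rx":0,"ry":0,"rz":0,"x":-6.4,"y":14,"z":-5,"fingers":-1},{"rx":0,"ry":0,"rz":0,"x":-8.3,"y":18,"z":-5,"fingers":-1}]' |head -2;python3 -m jog '[{"rx":0,"ry":0,"rz":0,"x":-1.8,"y":4,"z":0,"fingers":-1},{"rx":0,"ry":0,"rz":0,"x":-3.6,"y":8,"z":0,"fingers":-1},{"rx":0,"ry":0,"rz":0,"x":-5,"y":11,"z":0,"fingers":-1},{"rx":0,"ry":0,"rz":0,"x":-5.7,"y":12.5,"z":0,"fingers":-1},{"rx":0,"ry":0,"rz":0,"x":-5.7,"y":12.5,"z":0,"fingers":-1}]'
python3 - <<'E'
from h import *
for i in range(6): camera("wrist")
for k in range(2):
    s=get_state();p,d=camera("wrist");P=cloud("wrist",d,s)
    m=(np.abs(P[...,2]-43)<5)&(np.hypot(P[...,0]-581,P[...,1]+175)<125)
    q=P[m];print(s["position"],cv2.minAreaRect(q[:,:2].astype(np.float32)),np.median(q[:,2]))
cv2.imwrite("pics/w4.png",p[:,:,::-1]);np.savez("w4.npz",p=p,d=d,s=np.array(s,dtype=object))
go([580,-183,153])
E
```

```text
time: 5.9
position: [557.2, -47.9, 200.8]
time: 6.4
position: [579.0, -184.0, 200.3]
eef_rot: [0.958, 0.287, -0.001, -0.001]
wrist_force: [0.9, 0.1, -0.9]
gripper_width: 14.0
grip_force: 59.5
[ 579.73944117 -180.63546671  202.29337428] ((579.6849365234375, -172.79141235351562), (90.5131607055664, 200.5072021484375), 2.7849361896514893) 43.730269471539486
[ 579.84410452 -180.81550825  202.4532871 ] ((579.8092651367188, -172.74514770507812), (90.48878479003906, 200.61485290527344), 2.8145813941955566) 43.748520437460826
pos [ 579.9 -181.   202.5] t 6.8 F [ 0.4  0.6 -0.6] w 14.2
shift cm [-0.1   0.17  4.95]
tool y yaw -56.31 tool z [ 2.e-04  1.e-04 -1.e+00]
```

View pics/w4.png

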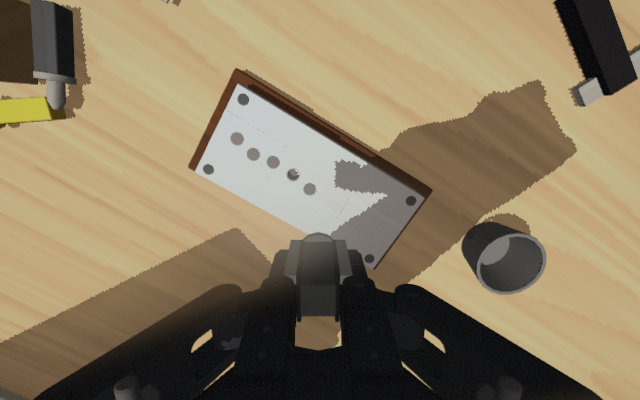

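The plate is seen with the pin held above it. The hole with the crescent is at (293,174), the stains at (237,139), (253,154), (273,162) and (310,189). The pin's collar shows at (318,238).

Run:
```python
from h import *
z=np.load("w4.npz",allow_pickle=True);s=z["s"].item();p=z["p"];d=z["d"]
g=cv2.cvtColor(p,cv2.COLOR_RGB2GRAY).astype(float);f,cx,cy,_=K("wrist");M=T("wrist",s)
a=np.radians(2.8);ey=np.array([-np.sin(a),np.cos(a)]);ex=np.array([np.cos(a),np.sin(a)]);c=np.array([579.8,-172.7])
for u,v in((237,139),(253,154),(273,162),(293,174),(310,189)):
    w=np.s_[v-10:v+11,u-10:u+11];V,U=np.mgrid[w];m=(g[w]<np.percentile(g[w],85)-25)&(np.hypot(U-u,V-v)<9)
    uu,vv=U[m].mean(),V[m].mean()
    r=M[:3,:3]@[(uu-cx)/f,(vv-cy)/f,1];k=(43.7-M[2,3])/r[2];X=M[:3,3]+k*r;q=X[:2]-c
    print(m.sum(),np.round((uu,vv),1),np.round(X,1),"plate x,y",round(q@ex,1),round(q@ey,1))
st=c-ey*5;print("start",st);go([*st,110])
```

```text
146 [236.6 138.3] [579.2 -93.1  43.7] plate x,y 3.2 79.6
139 [252.9 154. ] [ 575.  -112.4   43.7] plate x,y -1.8 60.4
138 [272.6 161.8] [ 578.8 -131.2   43.7] plate x,y 1.1 41.5
121 [292.3 174.4] [ 578.9 -152.7   43.7] plate x,y 0.1 20.0
127 [309.2 188.7] [ 576.1 -173.5   43.7] plate x,y -3.8 -0.6
start [ 580.04424885 -177.69403069]
pos [ 579.9 -181.   202.5] t 6.8 F [ 0.4  0.6 -0.6] w 14.2
shift cm [ 0.19 -0.27  9.25]
tool y yaw -56.31 tool z [ 2.e-04  1.e-04 -1.e+00]
```

```bash
python3 -m jog '[{"rx":0,"ry":0,"rz":0,"x":-0.32,"y":0.6,"z":3,"fingers":-1},{"rx":0,"ry":0,"rz":0,"x":-0.32,"y":0.6,"z":6,"fingers":-1},{"rx":0,"ry":0,"rz":0,"x":-0.32,"y":0.6,"z":8.5,"fingers":-1},{"rx":0,"ry":0,"rz":0,"x":-0.32,"y":0.6,"z":9.6,"fingers":-1},{"rx":0,"ry":0,"rz":0,"x":-0.32,"y":0.6,"z":9.6,"fingers":-1}]' |head -4;python3 -m jog '[{"rx":0,"ry":0,"rz":0,"x":0,"y":0,"z":0,"fingers":-1},{"rx":0,"ry":0,"rz":0,"x":0,"y":0,"z":0.2,"fingers":-1},{"rx":0,"ry":0,"rz":0,"x":0,"y":0,"z":0.4,"fingers":-1},{"rx":0,"ry":0,"rz":0,"x":0,"y":0,"z":0.6,"fingers":-1},{"rx":0,"ry":0,"rz":0,"x":0,"y":0,"z":0.6,"fingers":-1}]'
python3 - <<'E'
from h import *
camera("scene")
go([580.5,-187.7,95])
print(get_state()["ft_torque"])
E
```

```text
time: 7.3
position: [579.3, -188.2, 104.6]
eef_rot: [0.957, 0.289, -0.002, -0.001]
wrist_force: [-0.5, 0.8, -0.4]
time: 7.8
position: [580.4, -189.1, 100.4]
eef_rot: [0.957, 0.289, 0.0, 0.0]
wrist_force: [1.0, -0.4, -1.7]
gripper_width: 14.5
grip_force: 59.5
pos [ 580.4 -189.1  100.4] t 7.8 F [-0.4  0.9 -0.8] w 14.2
shift cm [ 0.08 -0.11  0.54]
tool y yaw -56.41 tool z [-0. -0. -1.]
[-0.03436159 -0.04581511 -0.00446332]
```

```bash
python3 -m jog '[{"rx":0,"ry":0,"rz":0,"x":0.08,"y":-0.1,"z":0.1,"fingers":-1},{"rx":0,"ry":0,"rz":0,"x":0.08,"y":-0.1,"z":0.2,"fingers":-1},{"rx":0,"ry":0,"rz":0,"x":0.08,"y":-0.1,"z":0.3,"fingers":-1},{"rx":0,"ry":0,"rz":0,"x":0.08,"y":-0.1,"z":0.4,"fingers":-1},{"rx":0,"ry":0,"rz":0,"x":0.08,"y":-0.1,"z":0.4,"fingers":-1}]' ;for i in 1; do python3 -m jog '[{"rx":0,"ry":0,"rz":0,"x":0,"y":0,"z":0.05,"fingers":-1},{"rx":0,"ry":0,"rz":0,"x":0,"y":0,"z":0.05,"fingers":-1},{"rx":0,"ry":0,"rz":0,"x":0,"y":0,"z":0.1,"fingers":-1},{"rx":0,"ry":0,"rz":0,"x":0,"y":0,"z":0.1,"fingers":-1}]';done
```

```text
time: 8.35
position: [580.4, -187.7, 96.1]
eef_rot: [0.957, 0.289, -0.0, -0.0]
wrist_force: [0.2, 0.9, -1.7]
gripper_width: 14.5
grip_force: 59.5
time: 8.75
position: [580.5, -187.8, 95.3]
eef_rot: [0.957, 0.289, -0.0, -0.0]
wrist_force: [0.3, 0.5, -0.3]
gripper_width: 13.8
grip_force: 59.5
```

```bash
python3 -m jog '[{"rx":0,"ry":0,"rz":0,"x":0,"y":0,"z":0.05,"fingers":-1},{"rx":0,"ry":0,"rz":0,"x":0,"y":0,"z":0.05,"fingers":-1},{"rx":0,"ry":0,"rz":0,"x":0,"y":0,"z":0.05,"fingers":-1}]'; python3 -m jog '[{"rx":0,"ry":0,"rz":0,"x":0,"y":0,"z":0.04,"fingers":-1},{"rx":0,"ry":0,"rz":0,"x":0,"y":0,"z":0.04,"fingers":-1},{"rx":0,"ry":0,"rz":0,"x":0,"y":0,"z":0.04,"fingers":-1}]'
```

```text
time: 9.05
position: [580.5, -187.8, 94.8]
eef_rot: [0.957, 0.289, -0.0, -0.0]
wrist_force: [0.2, 0.1, -1.3]
gripper_width: 14.2
grip_force: 59.5
time: 9.35
position: [580.6, -187.8, 94.4]
eef_rot: [0.957, 0.289, -0.0, -0.0]
wrist_force: [0.4, 1.3, -0.8]
gripper_width: 14.3
grip_force: 59.5
```

```bash
python3 -m jog '[{"rx":0,"ry":0,"rz":0,"x":0,"y":0,"z":0.03,"fingers":-1},{"rx":0,"ry":0,"rz":0,"x":0,"y":0,"z":0.03,"fingers":-1},{"rx":0,"ry":0,"rz":0,"x":0,"y":0,"z":0.03,"fingers":-1}]'|sed -n 2,4p; python3 -m jog '[{"rx":0,"ry":0,"rz":0,"x":0,"y":0,"z":0.03,"fingers":-1},{"rx":0,"ry":0,"rz":0,"x":0,"y":0,"z":0.03,"fingers":-1},{"rx":0,"ry":0,"rz":0,"x":0,"y":0,"z":0.03,"fingers":-1}]'|sed -n 2,4p
```

```text
position: [580.6, -187.8, 94.2]
eef_rot: [0.957, 0.289, 0.0, 0.0]
wrist_force: [0.5, -0.3, 0.2]
position: [580.6, -187.8, 94.1]
eef_rot: [0.957, 0.289, 0.0, 0.0]
wrist_force: [-0.9, 1.1, 2.4]
```

Contact at TCP z ≈ 94.1, right where expected, with about 3 N. Now sliding towards +y.

```bash
python3 -m jog '[{"rx":0,"ry":0,"rz":0,"x":0,"y":0,"z":0.01,"fingers":-1},{"rx":0,"ry":0,"rz":0,"x":0.05,"y":-0.085,"z":0.01,"fingers":-1},{"rx":0,"ry":0,"rz":0,"x":0.15,"y":-0.255,"z":0.01,"fingers":-1},{"rx":0,"ry":0,"rz":0,"x":0.25,"y":-0.43,"z":0.01,"fingers":-1},{"rx":0,"ry":0,"rz":0,"x":0.35,"y":-0.6,"z":0.01,"fingers":-1}]'; python3 -m jog '[{"rx":0,"ry":0,"rz":0,"x":0.1,"y":-0.17,"z":0,"fingers":-1},{"rx":0,"ry":0,"rz":0,"x":0.2,"y":-0.34,"z":0,"fingers":-1},{"rx":0,"ry":0,"rz":0,"x":0.31,"y":-0.515,"z":0,"fingers":-1},{"rx":0,"ry":0,"rz":0,"x":0.41,"y":-0.69,"z":0,"fingers":-1},{"rx":0,"ry":0,"rz":0,"x":0.41,"y":-0.69,"z":0,"fingers":-1}]'
```

```text
time: 10.45
position: [580.7, -181.1, 94.1]
eef_rot: [0.957, 0.289, 0.0, 0.001]
wrist_force: [0.7, -2.5, 3.4]
gripper_width: 14.1
grip_force: 60.0
time: 10.95
position: [579.9, -172.4, 94.0]
eef_rot: [0.957, 0.289, 0.0, -0.0]
wrist_force: [0.2, -0.7, 4.6]
gripper_width: 14.4
grip_force: 60.1
```

```bash
python3 -m jog '[{"rx":0,"ry":0,"rz":0,"x":0.1,"y":-0.17,"z":0,"fingers":-1},{"rx":0,"ry":0,"rz":0,"x":0.2,"y":-0.34,"z":0,"fingers":-1},{"rx":0,"ry":0,"rz":0,"x":0.31,"y":-0.515,"z":0,"fingers":-1},{"rx":0,"ry":0,"rz":0,"x":0.41,"y":-0.69,"z":0,"fingers":-1},{"rx":0,"ry":0,"rz":0,"x":0.51,"y":-0.86,"z":0,"fingers":-1}]'; python3 -m jog '[{"rx":0,"ry":0,"rz":0,"x":0.05,"y":-0.085,"z":0,"fingers":-1},{"rx":0,"ry":0,"rz":0,"x":0.1,"y":-0.17,"z":0,"fingers":-1},{"rx":0,"ry":0,"rz":0,"x":0.15,"y":-0.255,"z":0,"fingers":-1},{"rx":0,"ry":0,"rz":0,"x":0.15,"y":-0.255,"z":0,"fingers":-1}]'
```

```text
time: 11.45
position: [579.4, -163.1, 94.0]
eef_rot: [0.957, 0.289, 0.0, 0.0]
wrist_force: [-0.5, -2.8, 4.8]
gripper_width: 14.1
grip_force: 60.2
time: 11.85
position: [579.2, -159.8, 93.9]
eef_rot: [0.957, 0.289, 0.0, 0.0]
wrist_force: [-0.1, -3.6, 4.5]
gripper_width: 14.3
grip_force: 60.2
```

```bash
python3 -m jog '[{"rx":0,"ry":0,"rz":0,"x":0.05,"y":-0.085,"z":0,"fingers":-1},{"rx":0,"ry":0,"rz":0,"x":0.1,"y":-0.17,"z":0,"fingers":-1},{"rx":0,"ry":0,"rz":0,"x":0.15,"y":-0.255,"z":0,"fingers":-1},{"rx":0,"ry":0,"rz":0,"x":0.2,"y":-0.34,"z":0,"fingers":-1},{"rx":0,"ry":0,"rz":0,"x":0.2,"y":-0.34,"z":0,"fingers":-1}]'; python3 -m jog '[{"rx":0,"ry":0,"rz":0,"x":0.05,"y":-0.085,"z":0,"fingers":-1},{"rx":0,"ry":0,"rz":0,"x":0.1,"y":-0.17,"z":0,"fingers":-1},{"rx":0,"ry":0,"rz":0,"x":0.1,"y":-0.17,"z":0,"fingers":-1}]'
```

```text
time: 12.35
position: [577.6, -154.7, 92.3]
eef_rot: [0.957, 0.289, -0.001, -0.002]
wrist_force: [0.0, 0.2, -0.4]
gripper_width: 14.3
grip_force: 59.4
time: 12.65
position: [578.6, -153.6, 93.4]
eef_rot: [0.957, 0.289, -0.0, -0.0]
wrist_force: [-0.1, 0.2, -1.5]
gripper_width: 14.0
grip_force: 59.4
```

The force fell to zero and z dropped at the expected spot. Centre and lower slowly.

```bash
python3 -m jog '[{"rx":0,"ry":0,"rz":0,"x":0.06,"y":-0.06,"z":0,"fingers":-1},{"rx":0,"ry":0,"rz":0,"x":0.06,"y":-0.06,"z":0.1,"fingers":-1},{"rx":0,"ry":0,"rz":0,"x":0.06,"y":-0.06,"z":0.2,"fingers":-1},{"rx":0,"ry":0,"rz":0,"x":0.06,"y":-0.06,"z":0.25,"fingers":-1},{"rx":0,"ry":0,"rz":0,"x":0.06,"y":-0.06,"z":0.25,"fingers":-1}]'
```

```text
time: 13.15
position: [578.8, -153.2, 91.1]
eef_rot: [0.957, 0.289, -0.0, -0.0]
wrist_force: [-0.3, 0.3, -1.0]
gripper_width: 14.5
grip_force: 59.4
```

```bash
python3 -m jog '[{"rx":0,"ry":0,"rz":0,"x":0,"y":0,"z":0.05,"fingers":-1},{"rx":0,"ry":0,"rz":0,"x":0,"y":0,"z":0.1,"fingers":-1},{"rx":0,"ry":0,"rz":0,"x":0,"y":0,"z":0.1,"fingers":-1}]'
```

```text
time: 13.45
position: [578.9, -153.2, 90.1]
eef_rot: [0.957, 0.289, -0.0, -0.0]
wrist_force: [0.4, 0.7, -0.7]
gripper_width: 14.2
grip_force: 59.4
```

```bash
python3 -m jog '[{"rx":0,"ry":0,"rz":0,"x":0,"y":0,"z":0.05,"fingers":-1},{"rx":0,"ry":0,"rz":0,"x":0,"y":0,"z":0.1,"fingers":-1},{"rx":0,"ry":0,"rz":0,"x":0,"y":0,"z":0.1,"fingers":-1},{"rx":0,"ry":0,"rz":0,"x":0,"y":0,"z":0.1,"fingers":-1}]'
```

```text
time: 13.85
position: [578.9, -153.1, 89.2]
eef_rot: [0.957, 0.289, -0.0, -0.0]
wrist_force: [-0.4, 0.4, -0.7]
gripper_width: 14.3
grip_force: 59.4
```

```bash
python3 -m jog '[{"rx":0,"ry":0,"rz":0,"x":0,"y":0,"z":0.05,"fingers":-1},{"rx":0,"ry":0,"rz":0,"x":0,"y":0,"z":0.1,"fingers":-1},{"rx":0,"ry":0,"rz":0,"x":0,"y":0,"z":0.1,"fingers":-1},{"rx":0,"ry":0,"rz":0,"x":0,"y":0,"z":0.1,"fingers":-1}]'
```

```text
time: 14.25
position: [578.9, -153.1, 88.2]
eef_rot: [0.957, 0.289, -0.0, -0.0]
wrist_force: [0.3, -0.9, -0.9]
gripper_width: 14.2
grip_force: 59.4
```

```bash
python3 -m jog '[{"rx":0,"ry":0,"rz":0,"x":0,"y":0,"z":0.06,"fingers":-1},{"rx":0,"ry":0,"rz":0,"x":0,"y":0,"z":0.12,"fingers":-1},{"rx":0,"ry":0,"rz":0,"x":0,"y":0,"z":0.2,"fingers":-1},{"rx":0,"ry":0,"rz":0,"x":0,"y":0,"z":0.2,"fingers":-1}]'
```

```text
time: 14.65
position: [578.9, -153.1, 86.1]
eef_rot: [0.957, 0.289, -0.0, -0.0]
wrist_force: [0.5, -0.2, -1.7]
gripper_width: 14.2
grip_force: 59.4
```

```bash
python3 -m jog '[{"rx":0,"ry":0,"rz":0,"x":0,"y":0,"z":0.06,"fingers":-1},{"rx":0,"ry":0,"rz":0,"x":0,"y":0,"z":0.12,"fingers":-1},{"rx":0,"ry":0,"rz":0,"x":0,"y":0,"z":0.2,"fingers":-1},{"rx":0,"ry":0,"rz":0,"x":0,"y":0,"z":0.2,"fingers":-1}]'
```

```text
time: 15.05
position: [578.9, -153.2, 84.1]
eef_rot: [0.957, 0.289, -0.0, -0.0]
wrist_force: [-0.5, 0.2, -1.2]
gripper_width: 14.3
grip_force: 59.4
```

```bash
python3 -m jog '[{"rx":0,"ry":0,"rz":0,"x":0,"y":0,"z":0.1,"fingers":-1},{"rx":0,"ry":0,"rz":0,"x":0,"y":0,"z":0.2,"fingers":-1},{"rx":0,"ry":0,"rz":0,"x":0,"y":0,"z":0.3,"fingers":-1},{"rx":0,"ry":0,"rz":0,"x":0,"y":0,"z":0.3,"fingers":-1}]'
```

```text
time: 15.45
position: [578.9, -153.1, 81.0]
eef_rot: [0.957, 0.289, -0.0, -0.0]
wrist_force: [0.2, -0.1, -1.1]
gripper_width: 14.5
grip_force: 59.4
```

```bash
python3 -m jog '[{"rx":0,"ry":0,"rz":0,"x":0,"y":0,"z":0.1,"fingers":-1},{"rx":0,"ry":0,"rz":0,"x":0,"y":0,"z":0.2,"fingers":-1},{"rx":0,"ry":0,"rz":0,"x":0,"y":0,"z":0.3,"fingers":-1},{"rx":0,"ry":0,"rz":0,"x":0,"y":0,"z":0.35,"fingers":-1},{"rx":0,"ry":0,"rz":0,"x":0,"y":0,"z":0.35,"fingers":-1}]'
```

```text
time: 15.95
position: [578.9, -153.1, 77.6]
eef_rot: [0.957, 0.289, -0.0, -0.0]
wrist_force: [-0.1, -0.4, -0.7]
gripper_width: 13.9
grip_force: 59.4
```

```bash
python3 -m jog '[{"rx":0,"ry":0,"rz":0,"x":0,"y":0,"z":0.05,"fingers":-1},{"rx":0,"ry":0,"rz":0,"x":0,"y":0,"z":0.1,"fingers":-1},{"rx":0,"ry":0,"rz":0,"x":0,"y":0,"z":0.1,"fingers":-1},{"rx":0,"ry":0,"rz":0,"x":0,"y":0,"z":0.1,"fingers":-1}]'
```

```text
time: 16.35
position: [579.0, -153.1, 76.7]
eef_rot: [0.957, 0.289, 0.0, -0.0]
wrist_force: [0.3, 0.2, -0.9]
gripper_width: 14.1
grip_force: 59.4
```

```bash
python3 -m jog '[{"rx":0,"ry":0,"rz":0,"x":0,"y":0,"z":0.03,"fingers":-1},{"rx":0,"ry":0,"rz":0,"x":0,"y":0,"z":0.05,"fingers":-1},{"rx":0,"ry":0,"rz":0,"x":0,"y":0,"z":0.05,"fingers":-1}]'
```

```text
time: 16.65
position: [578.9, -153.1, 76.3]
eef_rot: [0.957, 0.289, 0.0, 0.0]
wrist_force: [-0.3, 1.1, 0.0]
gripper_width: 14.1
grip_force: 59.6
```

```bash
python3 -m jog '[{"rx":0,"ry":0,"rz":0,"x":0,"y":0,"z":0.03,"fingers":-1},{"rx":0,"ry":0,"rz":0,"x":0,"y":0,"z":0.03,"fingers":-1},{"rx":0,"ry":0,"rz":0,"x":0,"y":0,"z":0.03,"fingers":-1}]'
```

```text
time: 16.95
position: [578.9, -153.2, 76.2]
eef_rot: [0.957, 0.289, 0.0, 0.0]
wrist_force: [-1.2, -0.7, 2.7]
gripper_width: 14.4
grip_force: 59.9
```

```bash
python3 -m jog '[{"rx":0,"ry":0,"rz":0,"x":0,"y":0,"z":0.03,"fingers":-1},{"rx":0,"ry":0,"rz":0,"x":0,"y":0,"z":0.03,"fingers":-1},{"rx":0,"ry":0,"rz":0,"x":0,"y":0,"z":0.03,"fingers":-1}]'
```

```text
time: 17.25
position: [578.9, -153.2, 76.2]
eef_rot: [0.957, 0.289, 0.0, 0.0]
wrist_force: [-1.7, 0.0, 4.6]
gripper_width: 14.4
grip_force: 60.3
```

The collar is seated (z stopped at 76.2, force rising). Release and withdraw.

```bash
python3 -m jog '[{"rx":0,"ry":0,"rz":0,"x":0,"y":0,"z":-0.04,"fingers":-1},{"rx":0,"ry":0,"rz":0,"x":0,"y":0,"z":-0.04,"fingers":-0.5},{"rx":0,"ry":0,"rz":0,"x":0,"y":0,"z":-0.04,"fingers":-0.2},{"rx":0,"ry":0,"rz":0,"x":0,"y":0,"z":-0.04,"fingers":0},{"rx":0,"ry":0,"rz":0,"x":0,"y":0,"z":-0.04,"fingers":0}]'; python3 -m jog '[{"rx":0,"ry":0,"rz":0,"x":0,"y":0,"z":-1,"fingers":0},{"rx":0,"ry":0,"rz":0,"x":0,"y":0,"z":-3,"fingers":0},{"rx":0,"ry":0,"rz":0,"x":0,"y":0,"z":-6,"fingers":0},{"rx":0,"ry":0,"rz":0,"x":-1,"y":0,"z":-10,"fingers":0},{"rx":0,"ry":0,"rz":0,"x":-2,"y":0,"z":-13,"fingers":0}]'
python3 - <<'E'
from h import *
for i in range(8): camera("wrist")
s=get_state();p,d=camera("wrist");cv2.imwrite("pics/w5.png",p[:,:,::-1])
P=cloud("wrist",d,s);Z=P[...,2];m=(np.hypot(P[...,0]-578.9,P[...,1]+153)<16)&(Z>70)&(Z<100);q=P[m]
print(cv2.minAreaRect(q[q[:,2]>80][:,:2].astype(np.float32)),np.percentile(q[:,2],[50,90]),np.percentile(Z[(np.hypot(P[...,0]-579,P[...,1]+173)<25)&(Z>38)&(Z<48)],50))
E
```

```text
time: 17.75
position: [578.9, -153.1, 75.7]
eef_rot: [0.957, 0.289, -0.0, -0.0]
wrist_force: [-0.4, 0.5, 0.2]
gripper_width: 42.8
grip_force: 0.0
time: 18.25
position: [562.8, -164.3, 209.1]
eef_rot: [0.957, 0.289, 0.001, 0.001]
wrist_force: [-0.6, 0.4, -0.3]
gripper_width: 42.7
grip_force: 0.0
((578.77685546875, -153.1544952392578), (15.030608177185059, 14.415321350097656), 33.881378173828125) [89.250105   90.21396891] 43.62651540325112
```

View pics/w5.png

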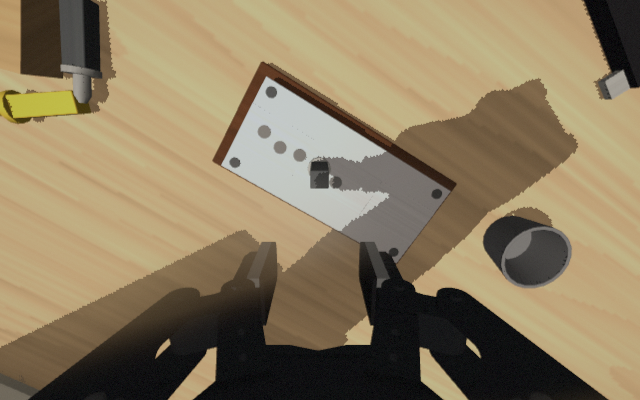

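The pin stands upright in the hole at (319,175). Its head top is about 46 mm above the face, which means flush, and the neighbours are untouched.

```bash
python3 -c "
from station import *
print(job_done())"
```

```text
the job is handed in; nothing more can be done
None
```

The pin stands upright and released in the blind hole with its collar flush on the plate, after a slide along the centre line at about 5 N. The other things I could see were left where they were, and the job is handed in.

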